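# Fetch a bottle cap from under the LC module with the reacher

### The arm

A 6-joint arm with a two-finger parallel gripper is mounted at the origin on the work surface. World frame = base frame: x ahead of the robot, y to its left, z up, the work surface at z = 0. Lengths are in mm, angles in rad, forces in N, time in s.
With the tool pointing down it reaches from about 400 to 925 mm from the base axis. Payload 12.5 kg.
Tool frame: the origin (TCP) lies midway between the tips of the shut fingers; the grasp point (between the pads) lies 19 mm behind it; z points along the fingers, y is the line along which they close (so a half turn about z gives the same grasp; the last joint's range is limited). The gripper opens to 95 mm and grips with 3 to 60 N. Pads are 20 mm wide; open, the fingers measure 119 mm over their backs; the gripper's body (75 mm by 180 mm) begins 59 mm behind the grasp point.
Start: joints at [1.096, 0.491, 1.559, -0, 1.092, -0.106], TCP at [225.295, 583, 214.661] pointing down, gripper open.
Joint ranges: [-3.1, 3.1], [-0.84, 2.19], [0.05, 2.79], [-1.13, 4.28], [0.06, 2.93], [-2.69, 2.69]. Speed limits (rad/s): [2.22, 2.22, 2.79, 3.14, 3.14, 3.14].

### API

Orientations are given as [roll, pitch, yaw] about the fixed x, y, z axes, in that order (R = Rz(yaw) Ry(pitch) Rx(roll)).
In Python, from cell import state, read_camera, camera_info, env gives the robot as it stands.
- The arm moves only by the tool move_arm, never from a script. Its argument "commands" is a list of rows, each a list of 3 entries, a list of its own where there are three numbers: the shift along the world's x, y, z in cm, then the turn, a rotation vector about the world's x, y, z in degrees, then the opening, from 0 (shut) to 1 (fully open). A call has 1 to 10 rows; each row shifts and turns the commanded pose from where the row before left it; what a row does not reach is not made up. A row lasts 1/10 s, in which the tool goes at most 50 mm and 8.59 degrees, less where a joint would pass 70% of its speed; a pose out of reach is approached as far as the arm can. A call with a gripper value outside its range is refused whole. The fingers move at their own pace and stop on an object; the grip force is fixed at half the most. Time passes only in rows, so rows that do not move let the fingers close. It gives the time, the measured TCP pose, the force, the opening and the grip force at its end, in the units of the state.
- state(): the state, without advancing time (a new reading comes with each control period).
- read_camera(name): name is "scene" or "side" or "wrist"; returns the picture (420x560x3 uint8, blue, green, red); there is no depth.
- camera_info(name): a dict with "K" (3x3 intrinsics, pixels), "cam_to_world" (4x4, takes a point from camera to world coordinates). Camera axes: x right, y down, z forward; pixel columns grow to the right and rows downward; lengths in mm; the calibration is good to about 2 mm. A picture is of the moment at which its call begins: read the wrist's pose just before it. camera_info takes no time and is no camera call; for the wrist camera it gives the pose at the moment of the call.
- env.job_done(): hands the job in; it is judged then, once.
The state is a dict: "t": time; "joints": joint angles; "qvel": joint speeds; "tau": joint torques, N m; "eef_pos": TCP position; "tcp_rot": TCP orientation; "ft_force": force on the tool from outside, world axes, zero at the start; "moment": the same for the moment, N m; "opening": opening from 0.0 (shut) to 1.0 (fully open); "grip_force": force on a finger pad.
Only numpy, scipy, OpenCV 4.12 (cv2) and the standard library are available. Lean on these libraries where they do the work, as an engineer would, in place of code of your own. Each camera call takes 0.05 s, during which the arm holds its last target. There are 200 camera calls.

### The job

A bottle cap has rolled into the low gap under the LC module. Take up the reacher by its grip and trigger, reach in under the module, squeeze the trigger so that its jaws close on the cap, lift it out, lower it into the steel tray before letting go, then lay the reacher flat on the bench, clear of the tray, with its trigger released. The cap is wet with solvent, so do not touch it with the fingers, and leave the bottles, vial rack and thermometer standing where they are.

Things in the scene. Friction and masses are not known exactly. Their poses are not given: they have to be found in the camera images.
- reacher_grip (a point): Pick-up reacher, 360 mm long, 0.19 kg, lying on its side, 30 mm thick. Point: middle of its pistol grip, 15 mm above its underside; x runs along the tube to the jaws, z up. The grip bar lies along y (-45 to +51 mm), flat back face at x = -31 mm, 24 mm thick; a housing 30 mm thick lies beyond y = -36 mm. Take grip and trigger together from above, closing along x at y = 0.
- trigger_pad (a point): Foremost point of the trigger's rounded front, where a finger presses, mid-height; released, 31 mm ahead of reacher_grip (+x), so grip and trigger are 62 mm wide together. Its spring pushes back with 13 N released, 18 N fully squeezed: squeezed 2 to 4 mm, the tool is held with its jaws still open. The grip's back stays against its finger as the trigger is squeezed.
- trigger (a joint): Trigger angle of the reacher in rad: 0 released (jaws open), 0.36 fully squeezed (grip and trigger 48 mm wide, jaws 22 mm apart). On a 40 mm cap the jaws stop it near 0.24 (about 52.5 mm wide). It springs back when let go.
- jaw_center (a point): Midway between the jaw pads: 290 mm ahead (+x) of reacher_grip, 50 mm to its -y side, same height. Pads are 34 mm long, 22 mm high (5 to 27 mm above the tool's underside), 74 mm apart when open, 105 mm over the outside; jaw tips reach 12 mm (open) to 17 mm (closed) past this point, the hinge yoke starts 80 mm behind it. The 10 mm tube behind it is 12 to 22 mm above the tool's underside.
- jaw_l: The jaw on the tool's +y side (moved by the trigger); origin at its hinge, 60 mm behind jaw_center.
- jaw_r: The jaw on the tool's -y side; origin at its hinge.
- cap: Blue plastic screw cap of a bottle, a disc 40 mm across and 26 mm high, 14 g, lying open side down on the bench under the instrument; origin at the centre of its underside.
- instrument: Narrow LC module, a dark slate-grey box 480 x 200 mm, top about 335 mm high, fixed on a steel stand that leaves a gap 125 mm high between it and the bench. Origin on the bench under its centre; its front (fascia with a window) faces its -x axis, front edge at x = -240 mm, sides at y = +-100 mm. Four legs, feet 28 mm across, at x = +-215, y = +-118 mm. The cap lies 65 to 100 mm behind the front edge, within 45 mm of the middle line.
- tray: Shallow open stainless tray, 220 (its x) x 150 (its y) mm, rim 12 mm high, walls and floor 3 mm thick; loose, 0.6 kg; origin under its centre.
- bottle_open: Small clear glass bottle without a cap, 56 mm across, 90 mm high; origin under its centre. Bystander.
- bottle_capped: Small amber glass bottle with a blue cap, 56 mm across, 96 mm high; origin under its centre. Bystander.
- vial_rack: White rack of small vials, 55 (x) x 110 (y) mm, 44 mm high; origin under its centre. Bystander.
- thermometer: White digital room thermometer on a foot, 75 mm wide, 97 mm high; origin under it. Bystander.

How it is judged:
By the outcome, as a careful person would: the job done as asked, in the order asked, and still so for the second after the job is handed in, with the robot touching nothing.
It also fails if it takes over 64 s, if anything falls off the work surface, if the arm or the gripper's body presses on something with over 40 N, if the wrist force passes 120 N, or if a joint passes its speed limit or range.

## Working session

There is one attempt and no reset: what is moved stays moved. The work goes in short steps, Python scripts to look and compute and a tool call to move; the robot and the scene stay as the last step left them, time stands still between calls to the robot, and variables do not carry over. Pictures are saved under pics/ and viewed, at most 10 in all, crops included, and the job is handed in when it is done.

Besides the shell and the picture viewer there is one more tool, called after "Emit:" in YAML: its name, and indented under it one key for each argument. move_arm: Moves the arm, as the interface text tells. Its arguments: {"type":"object","properties":{"commands":{"type":"array"}},"required":["commands"]}

```bash
mkdir -p pics; ls; python3 - <<'E'
from cell import *
import cv2,numpy as np
s=state();print(s['t'],s['eef_pos'],s['tcp_rot'],s['opening'])
for n in['scene','side','wrist']:
    i=camera_info(n);cv2.imwrite(f'pics/{n}0.png',read_camera(n));print(n,np.round(i['K'],1).tolist(),np.round(i['cam_to_world'],3).tolist())
a=[cv2.imread(f'pics/{n}0.png') for n in['scene','side']]
E
```

```text
pics
0.0 [225.16400419 582.76076283 214.05383258] [-3.14047929e+00 -1.38683050e-04  2.77279495e+00] 1.003480289605597
scene [[426.3, 0.0, 278.2], [0.0, 426.3, 206.1], [0.0, 0.0, 1.0]] [[-0.598, 0.676, -0.43, 1140.646], [0.801, 0.515, -0.305, 355.305], [0.015, -0.527, -0.85, 1117.063], [0.0, 0.0, 0.0, 1.0]]
side [[502.2, 0.0, 277.0], [0.0, 502.2, 212.3], [0.0, 0.0, 1.0]] [[0.212, -0.652, 0.728, -498.371], [-0.977, -0.138, 0.16, -280.43], [-0.004, -0.746, -0.666, 1054.347], [0.0, 0.0, 0.0, 1.0]]
wrist [[355.6, 0.0, 276.1], [0.0, 355.6, 205.6], [0.0, 0.0, 1.0]] [[0.36, 0.897, 0.257, 151.194], [0.933, -0.346, -0.099, 610.833], [-0.0, 0.275, -0.961, 384.135], [0.0, 0.0, 0.0, 1.0]]
```

View pics/scene0.png

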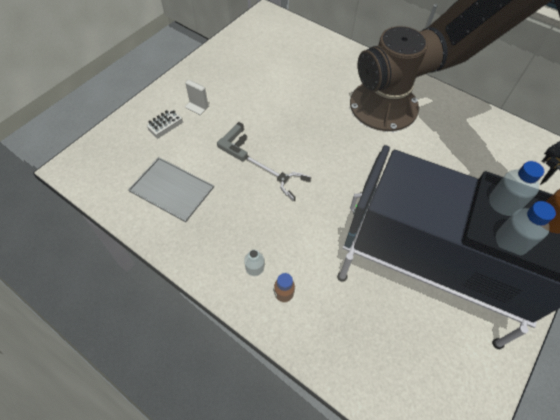

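View pics/side0.png

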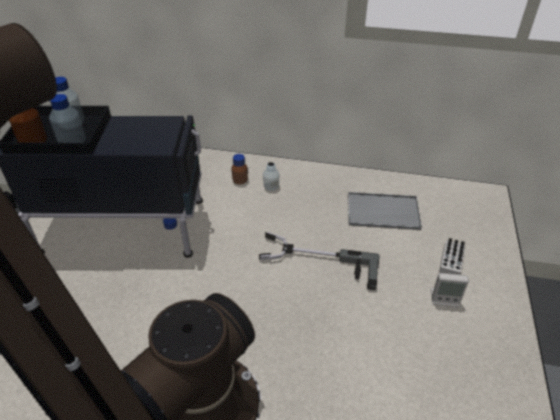

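The side view shows the reacher grip at about (373,268), the jaws at (265,247) and the cap at (170,223). The tray is at (384,210) and the near front leg at (187,253). Next I'll measure these with zoomed crops.

```bash
cat > h.py <<'E'
from cell import *
import cv2,numpy as np
def ray(i,uv):
    M=np.array(i['cam_to_world']);d=M[:3,:3]@np.linalg.solve(np.array(i['K']),[*uv,1.]);return M[:3,3],d
def onz(n,uv,z,i=None):
    o,d=ray(i or camera_info(n),uv);return o+d*(z-o[2])/d[2]
def proj(n,P,i=None):
    i=i or camera_info(n);M=np.linalg.inv(i['cam_to_world']);p=np.array(i['K'])@(M[:3,:3]@np.asarray(P,float)+M[:3,3]);return p[:2]/p[2]
def tri(u1,u2,n1='scene',n2='side'):
    A=[];b=[]
    for n,u in((n1,u1),(n2,u2)):
        o,d=ray(camera_info(n),u);d/=np.linalg.norm(d);Q=np.eye(3)-d[None].T*d;A.append(Q);b.append(Q@o)
    return np.linalg.lstsq(np.vstack(A),np.hstack(b),rcond=None)[0]
E
python3 - <<'E'
from h import *
for n,uv,z in[('side',(373,268),15),('side',(265,247),15),('side',(384,210),5),('side',(170,223),13),('side',(187,253),0),('scene',(233,138),15),('scene',(300,186),15),('scene',(171,189),5),('scene',(342,277),0),('scene',(499,343),0)]: print(n,uv,onz(n,uv,z).round())
a=cv2.imread('pics/side0.png');b=cv2.imread('pics/scene0.png')
r=lambda im,x,y,w,h,k:cv2.resize(im[y:y+h,x:x+w],None,fx=k,fy=k,interpolation=cv2.INTER_CUBIC)
A=r(a,250,180,200,120,4);cv2.imwrite('pics/c1.png',A)
B=np.hstack([r(b,200,110,130,100,4)[:, :],np.zeros((400,4,3),np.uint8),r(a,140,180,70,100,4)]);cv2.imwrite('pics/c2.png',B);print(B.shape)
E
```

```text
side (373, 268) [ 467. -339.   15.]
side (265, 247) [484. -28.  15.]
side (384, 210) [ 729. -355.    5.]
side (170, 223) [524. 278.  13.]
side (187, 253) [427. 190.   0.]
scene (233, 138) [ 458. -323.   15.]
scene (300, 186) [482. -30.  15.]
scene (171, 189) [ 730. -349.    5.]
scene (342, 277) [654. 236.   0.]
scene (499, 343) [563. 659.   0.]
(400, 804, 3)
```

View pics/c1.png

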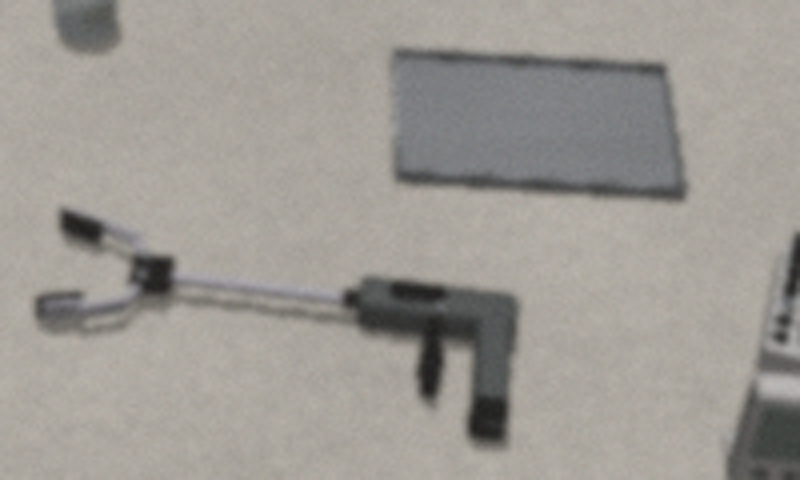

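View pics/c2.png

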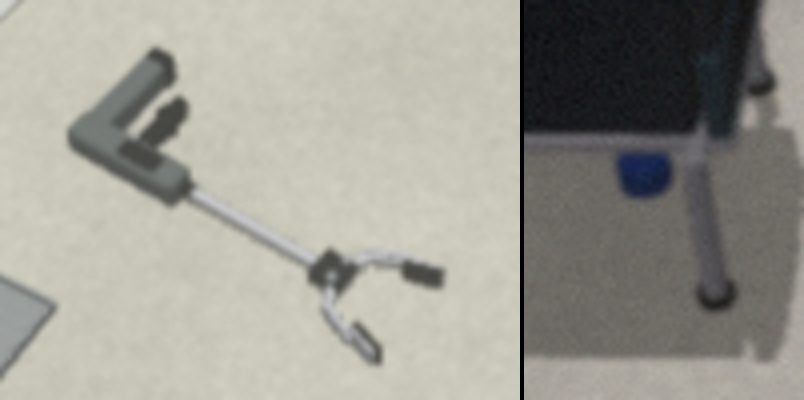

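The crops show the tube's nose and yoke clearly in both views, the trigger and the grip end, and the cap under the module with its front leg.

```bash
python3 - <<'E'
from h import *
s1=lambda x,y:(250+x/4-.4,180+y/4-.4); s2=lambda x,y:(200+x/4-.4,110+y/4-.4)
a=tri(s2(188,192),s1(347,297));b=tri(s2(331,270),s1(153,273));print('nose',a.round(1),'yoke',b.round(1))
jl=tri(s2(443,276),s1(62,212)); 
print('tips',tri(s2(443,276),s1(37,310)).round(1),tri(s2(375,358),s1(64,215)).round(1))
v=b-a;phi=np.degrees(np.arctan2(v[1],v[0]));print('phi',phi)
print('endcap side',onz('side',s1(486,420),20),'scene',onz('scene',s2(160,62),20))
print('bottles scene',onz('scene',(254,270),5),onz('scene',(285,296),5),'side',onz('side',(271,186),5),onz('side',(240,180),5))
for n in('scene','side'):
    im=cv2.imread(f'pics/{n}0.png')
c=[onz('side',s1(*p),12)[:2].round() for p in((395,48),(664,66),(684,196),(396,180))];print('tray',c,np.mean(c,0))
h=cv2.cvtColor(cv2.imread('pics/side0.png'),cv2.COLOR_BGR2HSV)
m=cv2.inRange(h,(105,120,50),(130,255,255));m[:205]=0;m[:,:140]=0;m[:,210:]=0
ys,xs=np.nonzero(m);print('cap',len(xs),xs.min(),xs.max(),ys.min(),ys.max(),xs.mean(),ys.mean());print(onz('side',((xs.min()+xs.max())/2,ys.max()),0))
E
```

```text
nose [ 497.  -233.    17.4] yoke [490.  -93.7  18.7]
tips [439.6 -20.5  16.6] [535.7 -17.7  17.9]
phi 92.85468603044397
endcap side [ 401.84027751 -337.64527025   20.        ] scene [ 403.3436046  -339.24921232   20.        ]
bottles scene [787.76212123  28.2236722    5.        ] [796.57673124 142.5926367    5.        ] side [772.75188878  19.21868241   5.        ] [782.61202747 128.88518174   5.        ]
tray [array([ 788., -236.]), array([ 810., -451.]), array([ 658., -467.]), array([ 631., -254.])] [ 721.75 -352.  ]
cap 98 164 175 219 228 169.5408163265306 222.78571428571428
[515.71952563 278.40868748   0.        ]
```

Emit:
move_arm:
  commands:
    - [[0.5,-2,4.5],[0,0,0],1]
    - [[0.5,-2,4.5],[0,0,0],1]
    - [[0.5,-2,4.5],[0,0,0],1]
    - [[0.5,-2,4.5],[0,0,0],1]
    - [[1,-4.6,0],[0,0,4],1]
    - [[1,-4.6,0],[0,0,4],1]
    - [[1,-4.6,0],[0,0,4],1]
    - [[1,-4.6,0],[0,0,4],1]
    - [[1,-4.6,0],[0,0,4],1]
    - [[1,-4.6,0],[0,0,4],1]

```text
t: 1.15
eef_pos: [305.0, 225.3, 394.6]
tcp_rot: [3.142, 0.0, -3.088]
ft_force: [1.2, 0.2, 0.2]
opening: 1.001
grip_force: 0.0
```

Emit:
move_arm:
  commands:
    - [[2.4,-4.2,0],[0,0,0],1]
    - [[2.4,-4.2,0],[0,0,0],1]
    - [[2.4,-4.2,0],[0,0,0],1]
    - [[2.4,-4.2,0],[0,0,0],1]
    - [[2.4,-4.2,0],[0,0,0],1]
    - [[0.3,-4.4,-2],[0,0,0],1]
    - [[0.3,-4.4,-2],[0,0,0],1]
    - [[0.3,-4.4,-2],[0,0,0],1]
    - [[0.3,-4.4,-2],[0,0,0],1]
    - [[0,0,0],[0,0,0],1]

```text
t: 2.15
eef_pos: [436.6, -162.6, 311.9]
tcp_rot: [3.14, -0.004, -3.096]
ft_force: [0.7, 1.4, 0.7]
opening: 1.001
grip_force: 0.0
```

Emit:
move_arm:
  commands:
    - [[0.4,-3.2,-3],[0,0,0],1]
    - [[0.3,-3.2,-3],[0,0,0],1]
    - [[0.3,-3.2,-3],[0,0,0],1]
    - [[0.3,-3.2,-3],[0,0,0],1]
    - [[0.3,-3.2,-3],[0,0,0],1]
    - [[0,0,0],[0,0,0],1]
    - [[0,0,0],[0,0,0],1]

```text
t: 2.85
eef_pos: [453.2, -318.7, 164.3]
tcp_rot: [3.14, -0.001, -3.092]
ft_force: [0.3, 0.8, 1.5]
opening: 1.0
grip_force: 0.0
```

```bash
python3 - <<'E'
from h import *
import pickle
s=state();i=camera_info('wrist');cv2.imwrite('pics/w1.png',read_camera('wrist'));pickle.dump(i,open('w1.pkl','wb'));print(s['eef_pos'],s['tcp_rot'])
for T in[(-31,51),(-31,-36),(-7,51)]:
    p=np.radians(92.85);P=np.array([452.5,-323])+T[0]*np.array([np.cos(p),np.sin(p)])+T[1]*np.array([-np.sin(p),np.cos(p)]);print(T,proj('wrist',[*P,30],i).round(1))
E
```

```text
[ 453.16304472 -318.70087549  164.2730906 ] [ 3.14022127e+00 -1.07121567e-03 -3.09230858e+00]
(-31, 51) [233.9 137.6]
(-31, -36) [237.  234.4]
(-7, 51) [262.4 137.6]
```

View pics/w1.png

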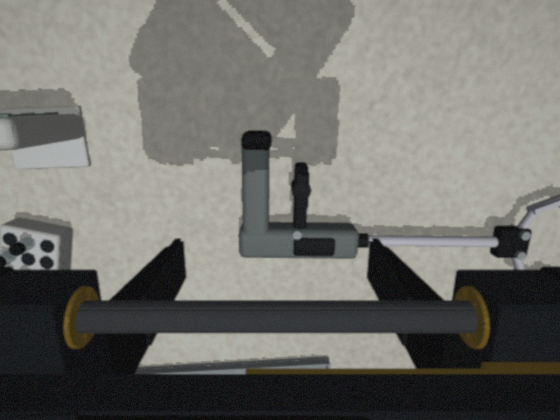

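The wrist view shows the grip bar at columns 243–270, its end at row 131, the trigger at column 300, the tube at rows 239–242, and the yoke at (512,242).

```bash
python3 - <<'E'
from h import *
import pickle
i=pickle.load(open('w1.pkl','rb'))
im=cv2.imread('pics/w1.png');g=cv2.cvtColor(im,cv2.COLOR_BGR2GRAY)
for r in(150,165,180,195,210): 
    x=np.nonzero(g[r,225:330]<120)[0]+225; print(r,x.min(),x.max(),[int(k) for k in x[np.nonzero(np.diff(x)>2)[0]]],[int(k) for k in x[1:][np.diff(x)>2]])
hs=cv2.cvtColor(im,cv2.COLOR_BGR2HSV)
c=[]
for x in(385,400,420,440,460,480):
    col=g[225:260,x].astype(int); gr=np.diff(col); c.append((x,225+np.argmin(gr)+1,225+np.argmax(gr)+1,col.min()))
print(c)
print('tube',onz('',(380,240.5),17,i).round(1),onz('',(485,242),17,i).round(1),'yoke',onz('',(512,242),17,i).round(1))
p=np.radians(92.85);X=np.array([np.cos(p),np.sin(p)])
for uv,z in[((243,165),30),((243,165),15),((241.5,210),30),((270,165),30),((310,188),20),((257,131),15),((257,131),28),((298,258),30)]:
    P=onz('',uv,z,i);d=P[:2]-[452.5,-323];print(uv,z,P.round(1),'tool',np.round([d@X,d@[-X[1],X[0]]],1))
E
```

```text
150 240 321 [269, 299] [293, 314]
165 242 307 [268] [293]
180 242 308 [268] [290]
195 241 309 [268] [291]
210 243 306 [268] [292]
[(385, np.int64(246), np.int64(238), np.int64(10)), (400, np.int64(259), np.int64(237), np.int64(81)), (420, np.int64(226), np.int64(238), np.int64(100)), (440, np.int64(226), np.int64(238), np.int64(110)), (460, np.int64(227), np.int64(238), np.int64(98)), (480, np.int64(227), np.int64(239), np.int64(99))]
tube [ 494.4 -216.9   17. ] [ 491.  -116.2   17. ] yoke [489.8 -90.4  17. ]
(243, 165) 30 [ 426.  -348.3   30. ] tool [-23.9  27.7]
(243, 165) 15 [ 428.6 -349.5   15. ] tool [-25.3  25.2]
(241.5, 210) 30 [ 466.6 -348.7   30. ] tool [-26.3 -12.8]
(270, 165) 30 [ 424.9 -325.1   30. ] tool [-0.7 27.7]
(310, 188) 20 [ 445.7 -288.    20. ] tool [35.3  5. ]
(257, 131) 15 [ 397.8 -338.    15. ] tool [-12.2  55.4]
(257, 131) 28 [ 396.8 -337.3   28. ] tool [-11.6  56.3]
(298, 258) 30 [ 510.5 -295.1   30. ] tool [ 24.9 -59.4]
```

Emit:
move_arm:
  commands:
    - [[-0.5,0.1,-4],[0,0,-0.8],1]
    - [[0,0,-4],[0,0,0],1]
    - [[0,0,-3],[0,0,0],1]
    - [[0,0,-2.5],[0,0,0],1]
    - [[0,0,-1.5],[0,0,0],1]
    - [[0,0,-1],[0,0,0],1]
    - [[0,0,0],[0,0,0],0.8]
    - [[0,0,0],[0,0,0],0.7]
    - [[0,0,0],[0,0,0],0.66]
    - [[0,0,0],[0,0,0],0.66]

```text
t: 3.9
eef_pos: [448.6, -318.2, 5.6]
tcp_rot: [-3.141, 0.001, -3.105]
ft_force: [-0.6, -0.5, -0.5]
opening: 0.721
grip_force: 0.0
```

Emit:
move_arm:
  commands:
    - [[0,0,-0.1],[0,0,0],0.65]
    - [[0,0,0],[0,0,0],0.64]
    - [[0,0,0],[0,0,0],0.63]
    - [[0,0,0],[0,0,0],0.62]
    - [[0,0,0],[0,0,0],0.62]
    - [[0,0,0],[0,0,0],0.62]

```text
t: 4.5
eef_pos: [448.5, -318.5, 4.0]
tcp_rot: [-3.141, 0.001, -3.105]
ft_force: [-1.8, -4.1, 5.1]
opening: 0.618
grip_force: 16.9
```

Emit:
move_arm:
  commands:
    - [[0,0,0.5],[0,0,0],0.62]
    - [[0,0,1],[0,0,0],0.62]
    - [[0,0,1],[0,0,0],0.62]
    - [[0,0,1],[0,0,0],0.62]
    - [[0,0,0.5],[0,0,0],0.62]
    - [[0,0,0],[0,0,0],0.62]
    - [[0,0,0],[0,0,0],0.62]

```text
t: 5.2
eef_pos: [448.3, -318.0, 43.7]
tcp_rot: [-3.142, 0.0, -3.105]
ft_force: [-0.4, -0.2, -1.9]
opening: 0.62
grip_force: 14.2
```

```bash
python3 - <<'E'
from h import *
s=state();print(s['eef_pos'],s['tcp_rot'],s['ft_force'],s['moment'])
a=read_camera('side');b=read_camera('scene')
cv2.imwrite('pics/sd2.png',a);cv2.imwrite('pics/sc2.png',b)
r=lambda im,x,y,w,h,k:cv2.resize(im[y:y+h,x:x+w],None,fx=k,fy=k,interpolation=cv2.INTER_CUBIC)
cv2.imwrite('pics/c3.png',np.hstack([r(a,250,220,100,120,4),r(b,240,130,100,120,4)]))
E
```

```text
[ 448.26301185 -317.96731331   43.73974831] [-3.14158169e+00  1.41029695e-04 -3.10546316e+00] [-0.37082109 -0.21521935 -1.9223047 ] [-0.01991541  0.05354957  0.01537982]
```

View pics/c3.png

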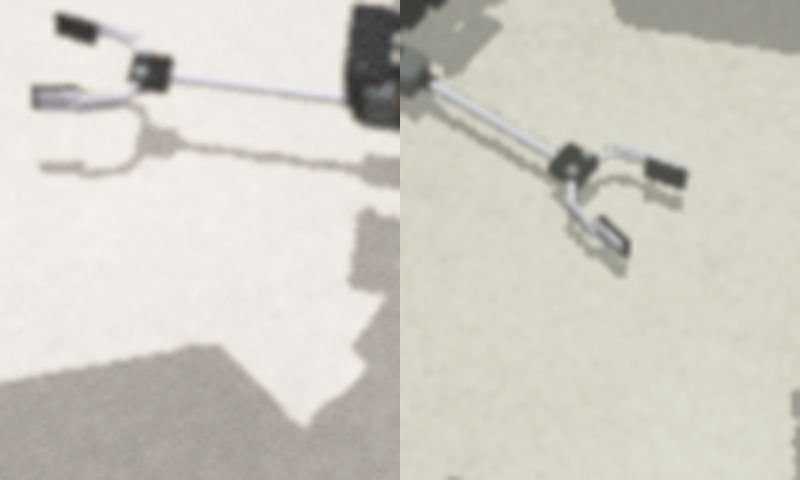

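The tool hangs in the grip with its jaws open. In the side crop the tips are at about (35,97) and (58,25) and the yoke at (152,71). In the scene crop the tips are at (686,178) and (628,250) and the yoke at (573,165). Now I'll triangulate these.

```bash
python3 - <<'E'
from h import *
s1=lambda x,y:(250+x/4-.4,220+y/4-.4); s2=lambda x,y:(240+(x-400)/4-.4,130+y/4-.4)
y=tri(s2(573,165),s1(152,71));n=tri(s2(433,85),s1(347,97));t1=tri(s2(686,178),s1(33,97));t2=tri(s2(628,250),s1(57,25))
print('yoke',y.round(1),'tube',n.round(1),'tips',t1.round(1),t2.round(1))
v=y-n;print(np.degrees(np.arctan2(v[1],v[0])))
# cap by ellipse centre + bottom, previous side image, subpixel
h=cv2.cvtColor(cv2.imread('pics/sd2.png'),cv2.COLOR_BGR2HSV)
m=cv2.inRange(h,(105,120,50),(130,255,255));m[:205]=0;m[:,:140]=0;m[:,210:]=0
ys,xs=np.nonzero(m);print(len(xs),xs.min(),xs.max(),ys.min(),ys.max())
for P in[(524,278),(520,280),(520,300),(520,290)]:
    q=np.array([proj('side',[P[0]+20*np.cos(a),P[1]+20*np.sin(a),z]) for a in np.linspace(0,6.28,60) for z in(0,26)]);print(P,q.min(0).round(1),q.max(0).round(1))
E
```

```text
yoke [493.1 -91.4  57.4] tube [ 496.5 -228.2   56.2] tips [450.5 -15.2  57.5] [529.3 -13.6  53.3]
91.433547272801Traceback (most recent call last):
  File "<stdin>", line 9, in <module>
    return umr_minimum(a, axis, None, out, keepdims, initial, where)
ValueError: zero-size array to reduction operation minimum which has no identity
```

```bash
python3 - <<'E'
from h import *
h=cv2.cvtColor(cv2.imread('pics/side0.png'),cv2.COLOR_BGR2HSV)
for m in[cv2.inRange(h,(105,120,50),(130,255,255)),cv2.inRange(h,(100,90,35),(135,255,255))]:
    m=m.copy();m[:205]=0;m[:,:140]=0;m[:,210:]=0
    n,l,st,ce=cv2.connectedComponentsWithStats(m);print(st[1:].tolist())
for P in[(524,278),(520,280),(520,290),(515,285)]:
    q=np.array([proj('side',[P[0]+20*np.cos(a),P[1]+20*np.sin(a),z]) for a in np.linspace(0,6.28,60) for z in(0,26)]);print(P,q.min(0).round(1),q.max(0).round(1))
# legs: all feet
print('near front foot',onz('side',(140+(715-524)/4-.4,180+297/4-.4),3),'far front',onz('side',(140+(762-524)/4-.4,180+83/4-.4),3),onz('scene',(342,276),3),onz('scene',(499,343),3))
E
```

```text
[[164, 219, 12, 10, 98]]
[[190, 209, 1, 1, 1], [163, 218, 13, 11, 116]]
(524, 278) [162.7 215.5] [177.2 230.7]
(520, 280) [161.6 216.3] [176.1 231.5]
(520, 290) [158.4 215.8] [173.1 231. ]
(515, 285) [159.4 217.1] [174.  232.4]
near front foot [421.64898159 186.81092227   3.        ] far front [655.01239161 230.80576049   3.        ] [652.84790087 235.13690549   3.        ] [564.59236769 658.60405938   3.        ]
```

Emit:
move_arm:
  commands:
    - [[1.2,2.3,0],[0,0,1],0.62]
    - [[1.3,2.3,0],[0,0,1],0.62]
    - [[1.3,2.3,0],[0,0,1],0.62]
    - [[1.3,2.4,0],[0,0,1],0.62]
    - [[1.3,2.3,0],[0,0,1],0.62]
    - [[1.3,2.3,0],[0,0,1],0.62]
    - [[1.3,2.3,0],[0,0,1],0.62]
    - [[1.2,2.3,0],[0,0,1],0.62]
    - [[0,0,-1.5],[0,0,0],0.62]
    - [[0,0,-1.2],[0,0,0],0.62]

```text
t: 6.3
eef_pos: [550.3, -132.3, 15.8]
tcp_rot: [3.141, -0.0, -2.965]
ft_force: [-0.0, 0.3, -2.1]
opening: 0.624
grip_force: 14.2
```

Emit:
move_arm:
  commands:
    - [[0,0,-0.6],[0,0,0],0.62]
    - [[0,0,-0.4],[0,0,0],0.62]
    - [[0,0,0],[0,0,0],0.62]
    - [[0,0,0],[0,0,0],0.62]

```text
t: 6.7
eef_pos: [550.3, -133.4, 6.8]
tcp_rot: [3.142, 0.0, -2.967]
ft_force: [-0.4, -0.5, -2.1]
opening: 0.621
grip_force: 14.2
```

```bash
python3 - <<'E'
from h import *
s=state();print(s['eef_pos'],s['tcp_rot'],s['ft_force'],s['opening'])
a=read_camera('side');b=read_camera('scene')
cv2.imwrite('pics/sd3.png',a);cv2.imwrite('pics/sc3.png',b)
r=lambda im,x,y,w,h,k:cv2.resize(im[y:y+h,x:x+w],None,fx=k,fy=k,interpolation=cv2.INTER_CUBIC)
cv2.imwrite('pics/c4.png',np.hstack([r(a,140,170,100,120,4),r(b,260,140,100,120,4)]))
E
```

```text
[ 550.25364772 -133.39862212    6.82334046] [ 3.14153290e+00  8.73205400e-05 -2.96651982e+00] [-0.44168081 -0.48600065 -2.11008621] 0.6208080511207122
```

View pics/c4.png

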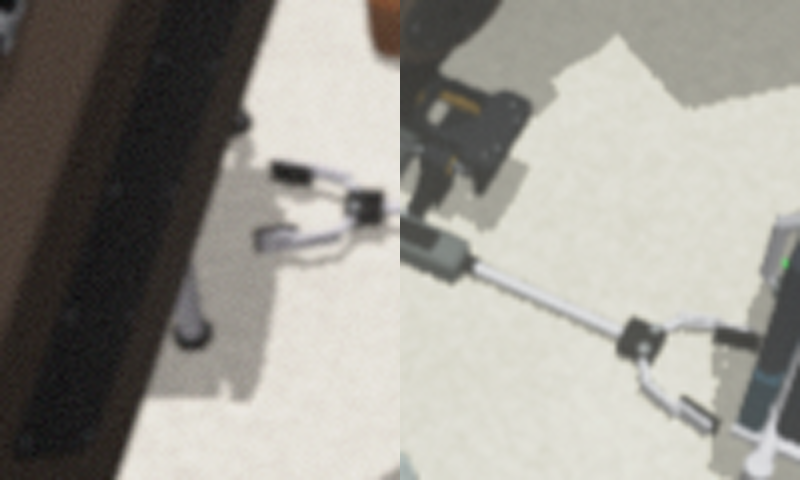

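Side tips are at about (256,242) and (272,170); the cap is behind the arm in this view. The scene crop shows the tips at the front edge of the module, midway between the legs. I'll check the jaw centre.

```bash
python3 - <<'E'
from h import *
s1=lambda x,y:(140+x/4-.4,170+y/4-.4);s2=lambda x,y:(260+(x-400)/4-.4,140+y/4-.4)
a=onz('side',s1(255,242),19);b=onz('side',s1(271,172),19);y=tri(s2(641,340),s1(366,207));print(a,b,(a+b)/2,y)
v=(a+b)/2-y;print(np.degrees(np.arctan2(v[1],v[0])))
n=onz('scene',s2(475,267),20);v=onz('scene',s2(618,332),20)-n;print(np.degrees(np.arctan2(v[1],v[0])))
E
```

```text
[509.83848975 166.2579027   19.        ] [587.03307385 179.04353854  19.        ] [548.4357818  172.65072062  19.        ] [562.48848289  96.75570925  19.95767359]
100.49006782035408
99.01382965736157
```

Emit:
move_arm:
  commands:
    - [[-0.2,1.2,0],[0,0,0],0.62]
    - [[-0.3,1.5,0],[0,0,0],0.62]
    - [[-0.3,1.5,0],[0,0,0],0.62]
    - [[-0.3,1.5,0],[0,0,0],0.62]
    - [[-0.3,1.5,0],[0,0,0],0.62]
    - [[-0.3,1.5,0],[0,0,0],0.62]
    - [[-0.3,1.5,0],[0,0,0],0.62]
    - [[-0.2,1.0,0],[0,0,0],0.62]
    - [[0,0.6,0],[0,0,0],0.62]
    - [[0,0,0],[0,0,0],0.62]

```text
t: 7.8
eef_pos: [528.4, -14.3, 6.7]
tcp_rot: [3.142, 0.0, -2.965]
ft_force: [0.4, -0.9, -2.1]
opening: 0.624
grip_force: 14.2
```

Emit:
move_arm:
  commands:
    - [[0,0,0],[0,0,0],0.61]
    - [[0,0,0],[0,0,0],0.6]
    - [[0,0,0],[0,0,0],0.59]
    - [[0,0,0],[0,0,0],0.58]
    - [[0,0,0],[0,0,0],0.57]
    - [[0,0,0],[0,0,0],0.56]
    - [[0,0,0],[0,0,0],0.55]
    - [[0,0,0],[0,0,0],0.54]
    - [[0,0,0],[0,0,0],0.53]
    - [[0,0,0],[0,0,0],0.53]

```text
t: 8.8
eef_pos: [528.3, -15.0, 6.7]
tcp_rot: [3.142, 0.0, -2.966]
ft_force: [-0.3, -0.6, -2.1]
opening: 0.542
grip_force: 29.9
```

Emit:
move_arm:
  commands:
    - [[0,0,0],[0,0,0],0.5]
    - [[0,0,0],[0,0,0],0.5]
    - [[0,0,0.5],[0,0,0],0.5]
    - [[0,0,0.8],[0,0,0],0.5]
    - [[0,0,0.8],[0,0,0],0.5]
    - [[0,0,0.8],[0,0,0],0.5]
    - [[0,0,0.6],[0,0,0],0.5]
    - [[0.1,-0.5,0],[0,0,0],0.5]
    - [[0.2,-1,0],[0,0,0],0.5]
    - [[0.3,-1.5,0],[0,0,0],0.5]

```text
t: 9.8
eef_pos: [534.3, -45.7, 41.5]
tcp_rot: [3.141, -0.0, -2.965]
ft_force: [-0.2, -0.7, -1.8]
opening: 0.545
grip_force: 29.9
```

Emit:
move_arm:
  commands:
    - [[0.3,-1.5,0],[0,0,0],0.5]
    - [[0.3,-1.7,0],[0,0,0],0.5]
    - [[0.3,-1.7,0],[0,0,0],0.5]
    - [[0.3,-1.7,0],[0,0,0],0.5]
    - [[0.3,-1.7,0],[0,0,0],0.5]
    - [[0.3,-1.7,0],[0,0,0],0.5]
    - [[0.3,-1.7,0],[0,0,0],0.5]
    - [[0.3,-1.5,0],[0,0,0],0.5]
    - [[0.1,-0.8,0],[0,0,0],0.5]
    - [[0,0,0],[0,0,0],0.5]

```text
t: 10.8
eef_pos: [559.4, -186.0, 41.5]
tcp_rot: [3.142, 0.0, -2.967]
ft_force: [-0.1, 0.4, -1.5]
opening: 0.543
grip_force: 29.9
```

```bash
python3 - <<'E'
from h import *
s=state();print(s['eef_pos'],s['tcp_rot'],s['ft_force'],s['opening'])
a=read_camera('side');b=read_camera('scene')
cv2.imwrite('pics/sd4.png',a);cv2.imwrite('pics/sc4.png',b)
r=lambda im,x,y,w,h,k:cv2.resize(im[y:y+h,x:x+w],None,fx=k,fy=k,interpolation=cv2.INTER_CUBIC)
cv2.imwrite('pics/c5.png',np.hstack([r(a,180,170,100,120,4),r(b,240,130,100,120,4)]))
E
```

```text
[ 559.35521098 -185.99558186   41.54485556] [ 3.14156909e+00  9.98772546e-05 -2.96684051e+00] [-0.07352264  0.39674204 -1.45450736] 0.5428534061837601
```

View pics/c5.png

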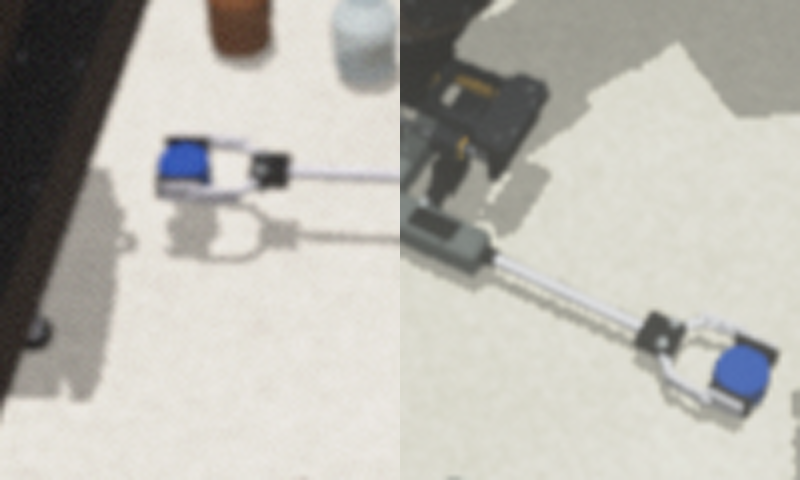

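The cap sits squarely between the pads, off the bench: side (185,160), scene (743,372). Next I'll locate it relative to the TCP and refine the tray.

```bash
python3 - <<'E'
from h import *
s1=lambda x,y:(180+x/4-.4,170+y/4-.4);s2=lambda x,y:(240+(x-400)/4-.4,130+y/4-.4)
c=tri(s2(743,371),s1(185,160));print('cap top',c.round(1))
for n,box in(('scene',(120,150,220,225)),('side',(340,185,430,235))):
    im=cv2.imread(f'pics/{n}0.png');h=cv2.cvtColor(cv2.GaussianBlur(im,(3,3),0),cv2.COLOR_BGR2HSV)
    x0,y0,x1,y1=box;g=h[y0:y1,x0:x1,2];t,_=cv2.threshold(g,0,255,cv2.THRESH_OTSU);m=(g<t).astype(np.uint8)
    cs,_=cv2.findContours(m,0,2);k=max(cs,key=cv2.contourArea)+np.array([x0,y0])
    P=np.array([onz(n,p[0],9)[:2] for p in k],np.float32);print(n,t,cv2.minAreaRect(P))
print('rack,thermo',onz('scene',(165,125),20),onz('scene',(197,108),5))
s=state();v=c[:2]-s['eef_pos'][:2];print('rel',v)
for d in(-94,):
    a=np.radians(d);print(np.array([[np.cos(a),-np.sin(a)],[np.sin(a),np.cos(a)]])@v)
E
```

```text
cap top [568.1 113.3  59.4]
scene 178.0 ((728.48974609375, -349.34136962890625), (158.19017028808594, 230.34681701660156), 6.571990966796875)
side 146.0 ((724.1009521484375, -352.4007568359375), (168.08294677734375, 224.49229431152344), 6.749621868133545)
rack,thermo [ 557.9639392  -541.31538249   20.        ] [ 422.81656706 -520.83815181    5.        ]
rel [  9.01087058 298.02699002]
[296.67244469 -29.77823246]
```

Emit:
move_arm:
  commands:
    - [[-1,-1,0.5],[0,0,0],0.5]
    - [[-2,-2,0.5],[0,0,0],0.5]
    - [[-2.5,-2.5,0.5],[0,0,0],0.5]
    - [[-2.5,-2.5,0.5],[0,0,0],0.5]
    - [[-2.5,-2.6,0],[0,0,-1],0.5]
    - [[-2,-2,0],[0,0,-3],0.5]
    - [[-1,-1,0],[0,0,-5],0.5]
    - [[0,0,0],[0,0,-6],0.5]
    - [[0,0,0],[0,0,-6],0.5]
    - [[0,0,0],[0,0,-6],0.5]

```text
t: 11.9
eef_pos: [423.6, -320.9, 62.1]
tcp_rot: [3.142, 0.0, 2.842]
ft_force: [-0.2, -0.6, -2.5]
opening: 0.545
grip_force: 29.9
```

Emit:
move_arm:
  commands:
    - [[0,0,0],[0,0,-7],0.5]
    - [[0,0,0],[0,0,-8],0.5]
    - [[0,0,0],[0,0,-8],0.5]
    - [[0,0,0],[0,0,-8],0.5]
    - [[0,0,0],[0,0,-8],0.5]
    - [[0,0,0],[0,0,-8],0.5]
    - [[0,0,0],[0,0,-7],0.5]
    - [[0,0,0],[0,0,-6],0.5]
    - [[0,0,0],[0,0,-4],0.5]
    - [[0,0,0],[0,0,-3],0.5]

```text
t: 12.9
eef_pos: [423.7, -320.6, 62.0]
tcp_rot: [-3.141, -0.0, 1.675]
ft_force: [0.0, 0.0, -2.0]
opening: 0.544
grip_force: 29.9
```

Emit:
move_arm:
  commands:
    - [[0,0,0],[0,0,0],0.5]
    - [[0,0,0],[0,0,0],0.5]
    - [[0,0,0],[0,0,0],0.5]

```text
t: 13.2
eef_pos: [424.1, -320.9, 61.8]
tcp_rot: [3.142, -0.0, 1.678]
ft_force: [0.1, -0.3, -2.6]
opening: 0.543
grip_force: 29.9
```

```bash
python3 - <<'E'
from h import *
s=state();print(s['eef_pos'],s['tcp_rot'],s['ft_force'],s['opening'],s['grip_force'])
a=read_camera('side');b=read_camera('scene')
cv2.imwrite('pics/sd5.png',a);cv2.imwrite('pics/sc5.png',b)
r=lambda im,x,y,w,h,k:cv2.resize(im[y:y+h,x:x+w],None,fx=k,fy=k,interpolation=cv2.INTER_CUBIC)
cv2.imwrite('pics/c6.png',np.hstack([r(a,330,160,130,130,3),r(b,120,120,130,130,3)]))
for n,im in(('side',a),('scene',b)):
    h=cv2.cvtColor(im,cv2.COLOR_BGR2HSV);m=cv2.inRange(h,(105,120,50),(130,255,255));_,_,st,ce=cv2.connectedComponentsWithStats(m);print(n,[(t.tolist(),c.round(1).tolist()) for t,c in zip(st[1:],ce[1:]) if t[4]>15])
E
```

```text
[ 424.12165906 -320.88078848   61.80881304] [ 3.14151942e+00 -3.95749235e-05  1.67814671e+00] [ 0.05685138 -0.26838003 -2.55002445] 0.5433646647122828 29.94482159614563
side [([51, 77, 16, 14, 172], [58.8, 83.2]), ([9, 94, 18, 15, 202], [17.4, 101.2]), ([50, 94, 18, 15, 209], [58.8, 101.4])]
scene [([519, 161, 25, 22, 384], [531.0, 171.6]), ([163, 169, 12, 10, 96], [168.2, 173.1]), ([528, 200, 28, 25, 508], [541.1, 212.4]), ([278, 274, 14, 13, 140], [284.5, 280.2])]
```

View pics/c6.png

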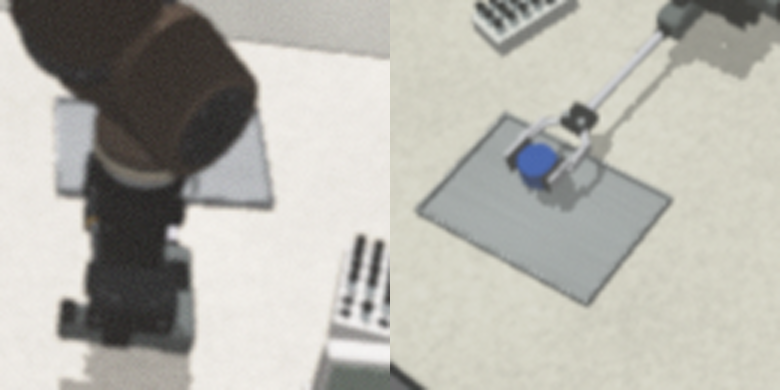

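The scene crop shows the cap still held above the tray: scene (168,173) at a raised height, so parallax applies. The yoke is near the tray's near rim.

```bash
python3 - <<'E'
from h import *
print(onz('scene',(168.2,173.1),79).round(1), 'yoke',onz('scene',(120+(577-390)/3-.4,120+118/3-.4),75).round(1))
E
```

```text
[ 721.3 -349.3   79. ] yoke [ 655.4 -356.6   75. ]
```

The yoke spans about 45–80 mm behind the jaw centre, so it would sit on the near rim. I'll go 34 mm further in so it fits wholly inside the tray.

Emit:
move_arm:
  commands:
    - [[1,0.1,0],[0,0,0],0.5]
    - [[1.4,0.1,0],[0,0,0],0.5]
    - [[1,0.1,0],[0,0,0],0.5]
    - [[0,0,-1],[0,0,0],0.5]
    - [[0,0,-1.3],[0,0,0],0.5]
    - [[0,0,-1],[0,0,0],0.5]
    - [[0,0,-0.8],[0,0,0],0.5]
    - [[0,0,-0.5],[0,0,0],0.5]
    - [[0,0,-0.3],[0,0,0],0.5]
    - [[0,0,-0.1],[0,0,0],0.5]

```text
t: 14.3
eef_pos: [458.2, -318.1, 11.4]
tcp_rot: [-3.142, -0.0, 1.677]
ft_force: [-0.2, 0.7, -2.6]
opening: 0.543
grip_force: 29.9
```

Emit:
move_arm:
  commands:
    - [[0,0,0],[0,0,0],0.5]
    - [[0,0,0],[0,0,0],0.5]

```text
t: 14.5
eef_pos: [458.4, -318.2, 12.0]
tcp_rot: [3.141, 0.0, 1.677]
ft_force: [0.3, 0.1, -1.7]
opening: 0.546
grip_force: 29.9
```

```bash
python3 - <<'E'
from h import *
s=state();print(s['eef_pos'],s['ft_force'],s['moment'],s['opening'])
b=read_camera('scene');cv2.imwrite('pics/sc6.png',b)
cv2.imwrite('pics/c7.png',cv2.resize(b[130:230,120:250],None,fx=5,fy=5,interpolation=cv2.INTER_CUBIC))
E
```

```text
[ 458.42123118 -318.15096372   11.98118648] [ 0.30266131  0.0593754  -1.6818727 ] [-0.00665468  0.21830542  0.00513262] 0.5455870806461699
```

View pics/c7.png

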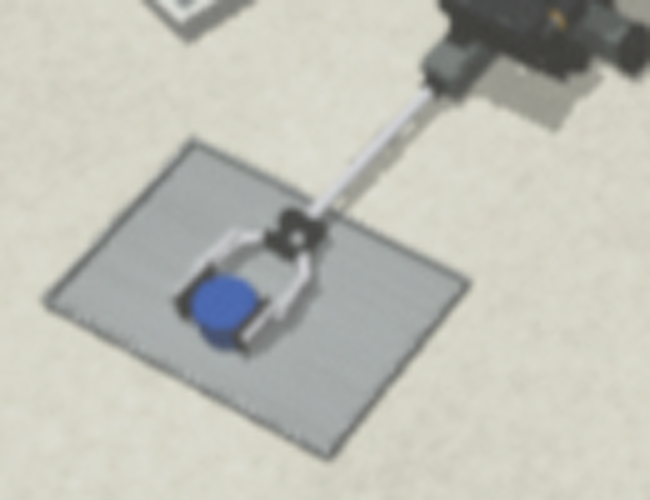

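The cap is inside the tray, near the middle, and the yoke is just inside the rim. I'll lower it the last bit and ease the trigger to open the jaws while keeping hold of the tool.

Emit:
move_arm:
  commands:
    - [[0,0,-0.1],[0,0,0],0.54]
    - [[0,0,0],[0,0,0],0.55]
    - [[0,0,0],[0,0,0],0.56]
    - [[0,0,0],[0,0,0],0.57]
    - [[0,0,0],[0,0,0],0.58]
    - [[0,0,0],[0,0,0],0.59]
    - [[0,0,0],[0,0,0],0.6]
    - [[0,0,0],[0,0,0],0.61]
    - [[0,0,0],[0,0,0],0.62]
    - [[0,0,0],[0,0,0],0.62]

```text
t: 15.55
eef_pos: [458.3, -318.0, 10.7]
tcp_rot: [3.142, -0.0, 1.677]
ft_force: [-1.0, 1.3, -2.2]
opening: 0.621
grip_force: 14.1
```

Emit:
move_arm:
  commands:
    - [[0,0,0],[0,0,0],0.62]
    - [[0,0,0.5],[0,0,0],0.62]
    - [[0,0,0.8],[0,0,0],0.62]
    - [[0,0,1],[0,0,0],0.62]
    - [[0,0,1.2],[0,0,0],0.62]
    - [[0,0,1.2],[0,0,0],0.62]
    - [[0,0,1],[0,0,0],0.62]
    - [[0,0,0],[0,0,0],0.62]
    - [[0,0,0],[0,0,0],0.62]

```text
t: 16.45
eef_pos: [458.3, -318.0, 67.9]
tcp_rot: [3.141, 0.0, 1.677]
ft_force: [0.6, -0.4, -2.6]
opening: 0.619
grip_force: 14.2
```

```bash
python3 - <<'E'
from h import *
s=state();print(s['eef_pos'],s['ft_force'],s['opening'],s['grip_force'])
b=read_camera('scene');cv2.imwrite('pics/sc7.png',b)
h=cv2.cvtColor(b,cv2.COLOR_BGR2HSV);m=cv2.inRange(h,(105,120,50),(130,255,255));_,_,st,ce=cv2.connectedComponentsWithStats(m)
for t,c in zip(st[1:],ce[1:]):
    if t[4]>15 and c[0]<250: print(t,c,onz('scene',c,29-7))
h=cv2.cvtColor(cv2.imread('pics/sc6.png'),cv2.COLOR_BGR2HSV);m=cv2.inRange(h,(105,120,50),(130,255,255));_,_,st,ce=cv2.connectedComponentsWithStats(m)
print([(t,c) for t,c in zip(st[1:],ce[1:]) if c[0]<250])
E
```

```text
[ 458.30359417 -318.00913249   67.92491095] [ 0.55967834 -0.40282275 -2.5524562 ] 0.6193754503018684 14.21209529042244
[159 186  12  10  92] [164.55434783 190.76086957] [ 753.3799555  -349.42854624   22.        ]
[(array([159, 186,  12,  10,  94], dtype=int32), array([164.14893617, 190.30851064]))]
```

Emit:
move_arm:
  commands:
    - [[0,0,0],[0,0,4],0.62]
    - [[-0.2,0,0],[0,0,8],0.62]
    - [[-0.2,0,0],[0,0,8],0.62]
    - [[-0.2,0,0],[0,0,8],0.62]
    - [[-0.2,0,0],[0,0,8],0.62]
    - [[-0.2,0,0],[0,0,8],0.62]
    - [[0,0,0],[0,0,8],0.62]
    - [[0,0,0],[0,0,8],0.62]
    - [[0,0,0],[0,0,8],0.62]
    - [[0,0,0],[0,0,8],0.62]

```text
t: 17.5
eef_pos: [448.1, -317.8, 67.0]
tcp_rot: [3.141, -0.001, 3.009]
ft_force: [-0.8, -1.2, -2.4]
opening: 0.622
grip_force: 14.3
```

Emit:
move_arm:
  commands:
    - [[0,0,0],[0,0,6],0.62]
    - [[0,0,0],[0,0,4],0.62]
    - [[0,0,-1],[0,0,0],0.62]
    - [[0,0,-2],[0,0,0],0.62]
    - [[0,0,-1.5],[0,0,0],0.62]
    - [[0,0,-1],[0,0,0],0.62]
    - [[0,0,-0.4],[0,0,0],0.62]
    - [[0,0,-0.2],[0,0,0],0.62]
    - [[0,0,-0.1],[0,0,0],0.62]
    - [[0,0,0],[0,0,0],0.62]

```text
t: 18.5
eef_pos: [448.5, -318.1, 6.0]
tcp_rot: [-3.141, 0.0, -3.106]
ft_force: [-0.4, 0.3, -2.4]
opening: 0.617
grip_force: 14.2
```

Emit:
move_arm:
  commands:
    - [[0,0,-0.1],[0,0,0],0.62]
    - [[0,0,-0.1],[0,0,0],0.62]
    - [[0,0,0],[0,0,0],0.63]
    - [[0,0,0],[0,0,0],0.64]
    - [[0,0,0],[0,0,0],0.65]
    - [[0,0,0],[0,0,0],0.67]
    - [[0,0,0],[0,0,0],0.8]
    - [[0,0,0],[0,0,0],1]
    - [[0,0,0],[0,0,0],1]
    - [[0,0,0],[0,0,0],1]

```text
t: 19.5
eef_pos: [448.3, -318.1, 3.6]
tcp_rot: [3.141, -0.0, -3.106]
ft_force: [-0.1, -0.9, -0.8]
opening: 0.949
grip_force: 0.0
```

Emit:
move_arm:
  commands:
    - [[0,0,0],[0,0,0],1]
    - [[0,0,0.5],[0,0,0],1]
    - [[0,0,1.5],[0,0,0],1]
    - [[0,0,3],[0,0,0],1]
    - [[0,0,4],[0,0,0],1]
    - [[0,0,4],[0,0,0],1]
    - [[0,0,3],[0,0,0],1]
    - [[0,0,2],[0,0,0],1]
    - [[0,0,0],[0,0,0],1]
    - [[0,0,0],[0,0,0],1]

```text
t: 20.5
eef_pos: [448.1, -317.8, 183.6]
tcp_rot: [-3.141, 0.0, -3.105]
ft_force: [0.6, 1.0, -0.5]
opening: 0.999
grip_force: 0.0
```

```bash
python3 - <<'E'
from h import *
s=state();print(s['eef_pos'],s['ft_force'],s['opening'],s['grip_force'])
i=camera_info('wrist');w=read_camera('wrist');b=read_camera('scene');a0=cv2.imread('pics/scene0.png')
g=cv2.cvtColor(w,cv2.COLOR_BGR2GRAY);o=cv2.cvtColor(cv2.imread('pics/w1.png'),cv2.COLOR_BGR2GRAY)
for r in(165,180,195,210):
    x=np.nonzero(g[r,200:345]<110)[0]+200;print(r,x.min(),x.max(),x[1:][np.diff(x)>2],x[:-1][np.diff(x)>2])
# scene vs. start: objects unmoved?
d=cv2.absdiff(cv2.GaussianBlur(a0,(5,5),0),cv2.GaussianBlur(b,(5,5),0)).max(2)
for n,(x0,y0,x1,y1) in dict(jaws=(265,160,320,205),tray=(125,155,220,225),b_open=(240,245,270,278),b_cap=(270,268,300,303),rack=(143,105,186,140),therm=(182,78,212,116)).items(): print(n,d[y0:y1,x0:x1].max(),(d[y0:y1,x0:x1]>35).sum())
h=cv2.cvtColor(b,cv2.COLOR_BGR2HSV);m=cv2.inRange(h,(105,120,50),(130,255,255));_,_,st,ce=cv2.connectedComponentsWithStats(m);print([c for t,c in zip(st[1:],ce[1:]) if c[0]<250 and t[4]>15])
E
```

```text
[ 448.09785387 -317.82202146  183.59555963] [ 0.64656452  1.02135904 -0.51652617] 0.9993525628029979 0.0
165 243 303 [293] [268]
180 244 306 [291] [268]
195 244 306 [291] [268]
210 244 304 [291] [269]
jaws 17 0
tray 85 163
b_open 12 0
b_cap 12 0
rack 13 0
therm 61 4
[array([164.63736264, 190.72527473])]
```

```bash
python3 -c "
from cell import env
print(env.job_done())"
```

```text
the job is handed in; nothing more can be done
None
```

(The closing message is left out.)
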